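Sweep a sprung safety edge for dead spots

TASK

Check the bent safety-edge strip on the bench for dead spots: with the fingertips, press its black sprung bar lightly down beside the terminal box and run them along the whole bar, round the bend, to the plain far end. Keep the bar pressed all the way without lifting off or pushing it down to its stop, and finish while holding it pressed at the far end. Leave the nut, the tape roll and the round cap beside it where they are.

Things in the scene. Friction and masses are not known exactly. Their poses are not given: they have to be found in the camera images.
- strip: Safety-edge strip, fixed: aluminium channel 40 mm wide, 20 high, bent 60 degrees into two 120 mm legs. In it a black bar 30 mm wide, flat top 32 mm above the bench at rest. Grey terminal box (38x44x18 mm high, black cable gland) at the start end only. Origin on the bench; own axes: corner at x +30 mm, y 0; start end x -30, y +104; plain far end x -30, y -104. The yaw varies widely.
- bar (a joint): How far the whole bar (five sections together, level) is pressed down, in m: 0 at rest, 0.008 at its stop. Sprung: starts to move at about 2 N, then about 1.2 N more per mm (about 7 N at 4 mm), and springs back. The contact is made from 0.0015; over 0.007 is too hard; about 0.004 is right.
- section_1: First section of the bar, 40 mm long, 30 mm wide, beside the terminal box: start here. Origin at the centre of its top face (as for all sections, which are flush with each other and differ only in position); x along the strip towards the next section, z up.
- section_2: Second section, straight, 50 mm long, 30 mm wide. Origin at the centre of its top face; x along the strip towards the next section, z up.
- section_3: Corner section, 30 mm along each leg. Origin on the top face at the corner, where the centre lines of the two legs meet; x along the mean direction of travel, z up.
- section_4: Fourth section, straight, 50 mm long, 30 mm wide. Origin at the centre of its top face; x along the strip towards the next section, z up.
- section_5: Last section, 40 mm long, 30 mm wide, at the plain end: finish here. Origin at the centre of its top face; x along the strip towards the plain end, z up.
- castle_nut: Bystander: loose black castle nut, 30x34 mm, 22 mm high, standing in the inside of the bend, about 65 mm from the centre lines. Origin at its underside.
- tape_roll: Bystander: loose black roll of tape, 55 mm across, 19 mm high, lying flat outside the bend, about 75 mm from the centre line of the first leg. Origin at its underside.
- plunger_cap: Bystander: loose black round cap with a steel stud, 38 mm across, 26 mm high, standing outside the bend, about 75 mm from the centre line of the second leg. Origin at its underside.

How it is judged:
On the way, in this order (a step that is already met when the one before it is completed fails the run):
1. the fingertips press section 1, beside the terminal box, down between 1.5 and 7 mm (contact force between the fingers and section_1 above 0.5 N and value of joint bar between 0.0015 and 0.007 m), for 0.1 s.
2. still pressed 1.5 to 7 mm, the fingertips have passed from section 1 on to section 2 (contact force between the fingers and section_2 above 0.5 N and contact force between the fingers and section_1 below 0.1 N and value of joint bar between 0.0015 and 0.007 m), for 0.1 s.
3. still pressed 1.5 to 7 mm, the fingertips have passed from section 2 on to section 3 (contact force between the fingers and section_3 above 0.5 N and contact force between the fingers and section_2 below 0.1 N and value of joint bar between 0.0015 and 0.007 m), for 0.1 s.
4. still pressed 1.5 to 7 mm, the fingertips have passed from section 3 on to section 4 (contact force between the fingers and section_4 above 0.5 N and contact force between the fingers and section_3 below 0.1 N and value of joint bar between 0.0015 and 0.007 m), for 0.1 s.
5. still pressed 1.5 to 7 mm, the fingertips have passed from section 4 on to section 5 (contact force between the fingers and section_5 above 0.5 N and contact force between the fingers and section_4 below 0.1 N and value of joint bar between 0.0015 and 0.007 m), for 0.1 s.
At the end, for the whole second after the job is handed in: The fingertips rest on section 5 at the plain end (over 0.5 N) and hold the bar still (under 5 mm/s) between 1.5 and 7 mm down; nut, tape roll and cap are within 10 mm of where they stood (contact force between the fingers and section_5 above 0.5 N and value of joint bar between 0.0015 and 0.007 m and velocity of joint bar between -0.005 and 0.005 m/s and distance of each of castle_nut, tape_roll, plunger_cap from where it was at the start of the episode below 0.01 m); the arm keeps its last pose, push and grip.
It fails at once if the bar is pushed down to its stop (more than 7.2 mm) (value of joint bar above 0.0072 m).
It fails at once if the bar comes up (less than 0.5 mm down) while the fingertips are low over or beside sections 2 to 4 ((x of the grasp point in the frame of section_2 between -0.025 and 0.025 m and y of the grasp point in the frame of section_2 between -0.03 and 0.03 m and z of the grasp point in the frame of section_2 below 0.045 m and value of joint bar below 0.0005 m) or (x of the grasp point in the frame of section_3 between -0.025 and 0.025 m and y of the grasp point in the frame of section_3 between -0.03 and 0.03 m and z of the grasp point in the frame of section_3 below 0.045 m and value of joint bar below 0.0005 m) or (x of the grasp point in the frame of section_4 between -0.025 and 0.025 m and y of the grasp point in the frame of section_4 between -0.03 and 0.03 m and z of the grasp point in the frame of section_4 below 0.045 m and value of joint bar below 0.0005 m)).
It fails at once if the castle nut is pushed or lifted more than 10 mm (distance of castle_nut from where it was at the start of the episode above 0.01 m).
It fails at once if the tape roll is pushed or lifted more than 10 mm (distance of tape_roll from where it was at the start of the episode above 0.01 m).
It fails at once if the round cap is pushed or lifted more than 10 mm (distance of plunger_cap from where it was at the start of the episode above 0.01 m).
It also fails if it takes over 42 s, if anything falls off the work surface, if the arm or the gripper's body presses on something with over 40 N, if the wrist force passes 120 N, or if a joint passes its speed limit or range.

ROBOT

A 6-joint arm with a two-finger parallel gripper is mounted at the origin on a cart in front of the work surface, level with it; the furniture and walls round the work are solid. World frame = base frame: x ahead of the robot, y to its left, z up, the work surface at z = 0. Lengths are in m, angles in rad, forces in N, time in s.
With the tool pointing down it reaches from about 0.25 to 0.775 m from the base axis. Payload 4 kg.
Tool frame: the origin (TCP) lies on the centre line of the jaws, within the pads' length; the fingertips stand 17 mm ahead of it and the grasp point (between the pads) lies 2 mm behind it; z points along the fingers, y is the line along which they close (so a half turn about z gives the same grasp; the last joint's range is limited). The gripper opens to 94 mm and grips with 3 to 60 N. Pads are 16 mm wide; open, the fingers measure 119 mm over their backs; the gripper's body (75 mm by 177 mm) begins 78 mm behind the grasp point.
Start: joints at [1.212, 0.087, 1.371, -0, 1.684, -0.103], TCP at [0.139, 0.532, 0.223] pointing down, gripper open.
Joint ranges: [-3.1, 3.1], [-0.76, 2.03], [0.27, 2.55], [-1.08, 4.22], [0.17, 2.65], [-2.57, 2.57]. Speed limits (rad/s): [2.79, 2.79, 3.14, 3.14, 3.14, 3.14].

INTERFACE

Orientations are given as [roll, pitch, yaw] about the fixed x, y, z axes, in that order (R = Rz(yaw) Ry(pitch) Rx(roll)).
In Python, from bench import robot gives the robot as it stands.
- The arm moves only by the tool servo_tool, never from a script. Its argument "plan" is a list of rows, each a list of 7 numbers: the shift along the tool's x, y, z normalised to -1 to 1, where 1 is 0.1 m, then the turn, a rotation vector about the tool's x, y, z normalised to -1 to 1, where 1 is pi/2 rad, then the finger opening in mm, from 0 to 94. In form: [[x, y, z, ax, ay, az, gripper], ...]. A call has 1 to 12 rows; each row is the pose to reach, as a shift and turn from the pose commanded when the call began, along the tool's axes at that moment; what a row does not reach only later rows make up. A row lasts 1/12 s, in which the tool goes at most 41.7 mm and 7.16 degrees, less where a joint would pass 70% of its speed; a pose out of reach is approached as far as the arm can. A call with a number of a shift or a turn outside -1 to 1 is refused whole. A call with a gripper value outside its range is refused whole. The fingers move at their own pace and stop on an object; the grip force is fixed at half the most. Time passes only in rows, so rows that repeat a pose let the fingers close. It gives the time, the measured TCP pose, the force, the opening and the grip force at its end, in the units of the state.
- robot.get_obs(): the state, without advancing time (a new reading comes with each control period).
- robot.snapshot(name): name is "scene" or "top" or "wrist"; returns the picture (480x640x3 uint8, red, green, blue); there is no depth.
- robot.camera_params(name): a dict with "camera_matrix" (3x3 intrinsics, pixels), "rvec" (rotation vector, rad) and "tvec" (3), from world to camera coordinates, as OpenCV has them; the wrist camera has in their place "tool_from_camera" (4x4, takes a point from camera to tool coordinates, whose origin is the TCP and whose axes are the flange's). Camera axes: x right, y down, z forward; pixel columns grow to the right and rows downward; lengths in m; the calibration is good to about 2 mm. A picture is of the moment at which its call begins: read the wrist's pose just before it. camera_params takes no time and is no camera call.
- robot.close_job(): hands the job in; it is judged then, once.
Trained networks look in the newest picture that a camera, given by its name, has taken for a name from the list of things; names that differ only in an ending like _2 or _b are one class to them, and where a whole thing is asked for, a point or a joint stands for the part that bears it (a point fixed in the world has none). Each returns a list of dicts, best first, with "conf" (0 to 1); they miss things now and then, are a little off and sometimes report something else, mostly with a low value. They report only what shows in the picture. A call takes as long as a camera call.
- robot.find_in(thing, camera): "extent" ([centre column, centre row, width, height] in pixels, round what is visible of it).
The state is a dict: "time": time; "joint_positions": joint angles; "qvel": joint speeds; "joint_torque": joint torques, N m; "tool_pos": TCP position; "ee_rot": TCP orientation; "wrist_force": force on the tool from outside, world axes, zero at the start; "wrist_torque": the same for the moment, N m; "width": finger opening in m; "finger_force": force on a finger pad.
Only numpy, scipy, OpenCV 4.12 (cv2) and the standard library are available. Lean on these libraries where they do the work, as an engineer would, in place of code of your own. Each camera call takes 0.05 s, during which the arm holds its last target. There are 200 camera calls.

## Working session

There is one attempt and no reset: what is moved stays moved. The work goes in short steps, Python scripts to look and compute and a tool call to move; the robot and the scene stay as the last step left them, time stands still between calls to the robot, and variables do not carry over. Pictures are saved under pics/ and viewed, at most 10 in all, crops included, and the job is handed in when it is done.

Besides the shell and the picture viewer there is one more tool, called as name([rows], argument=value, ...), one row to a line, values as JSON. servo_tool: Moves the arm, as the interface text tells. Scaled input: -1 to 1 covers 0.1 m each way for a shift and pi/2 rad each way for a turn. Its arguments: {"type":"object","properties":{"plan":{"type":"array","items":{"type":"array","items":{"type":"number"}}}},"required":["plan"]}

```bash
mkdir -p pics; python3 - <<'E'
from bench import robot
import cv2,numpy as np
o=robot.get_obs();print({k:np.round(v,3).tolist() for k,v in o.items()})
for n in ("top","scene"):
    im=robot.snapshot(n);cv2.imwrite(f"pics/{n}1.png",im[...,::-1])
    p=robot.camera_params(n);print(n,{k:np.round(v,4).tolist() for k,v in p.items()})
    for t in ("strip","section_1","castle_nut","tape_roll","plunger_cap"):
        print(t,[(np.round(d["extent"]).tolist(),round(d["conf"],2)) for d in robot.find_in(t,n)][:5])
E
```

```text
{'time': 0.0, 'joint_positions': [1.212, 0.088, 1.372, 0.0, 1.684, -0.103], 'qvel': [0.0, -0.001, -0.001, -0.0, -0.002, -0.001], 'joint_torque': [-0.001, -34.017, -30.243, 0.072, 0.033, -0.0], 'tool_pos': [0.139, 0.532, 0.221], 'ee_rot': [-3.139, -0.0, 2.886], 'wrist_force': [0.753, -0.167, -0.164], 'wrist_torque': [-0.024, 0.006, -0.022], 'finger_force': 0.0, 'width': 0.094}
top {'camera_matrix': [[471.4055, 0.0, 318.2463], [0.0, 471.4055, 236.7284], [0.0, 0.0, 1.0]], 'rvec': [2.2333, -2.1693, 0.0861], 'tvec': [-0.0858, 0.5776, 0.884]}
strip [([301.0, 231.0, 64.0, 143.0], 0.67)]
section_1 [([306.0, 264.0, 25.0, 33.0], 0.92), ([296.0, 283.0, 24.0, 18.0], 0.88), ([306.0, 214.0, 25.0, 32.0], 0.75), ([319.0, 237.0, 27.0, 35.0], 0.6), ([292.0, 191.0, 19.0, 23.0], 0.53)]
castle_nut [([283.0, 240.0, 20.0, 15.0], 0.49)]
tape_roll [([341.0, 192.0, 28.0, 31.0], 0.97)]
plunger_cap [([339.0, 286.0, 18.0, 21.0], 0.8)]
scene {'camera_matrix': [[540.5616, 0.0, 315.6763], [0.0, 540.5616, 235.086], [0.0, 0.0, 1.0]], 'rvec': [0.7562, -2.4902, 1.2581], 'tvec': [0.4467, 0.2449, 0.578]}
strip [([292.0, 258.0, 167.0, 69.0], 0.66), ([282.0, 229.0, 30.0, 16.0], 0.66)]
section_1 [([336.0, 249.0, 35.0, 24.0], 0.98), ([314.0, 234.0, 37.0, 20.0], 0.97), ([282.0, 231.0, 32.0, 18.0], 0.96), ([354.0, 266.0, 30.0, 25.0], 0.76), ([252.0, 231.0, 24.0, 15.0], 0.56)]
castle_nut [([292.0, 264.0, 17.0, 20.0], 0.8)]
tape_roll [([284.0, 211.0, 32.0, 23.0], 0.84)]
plunger_cap [([380.0, 244.0, 24.0, 22.0], 0.87)]
```

View pics/top1.png

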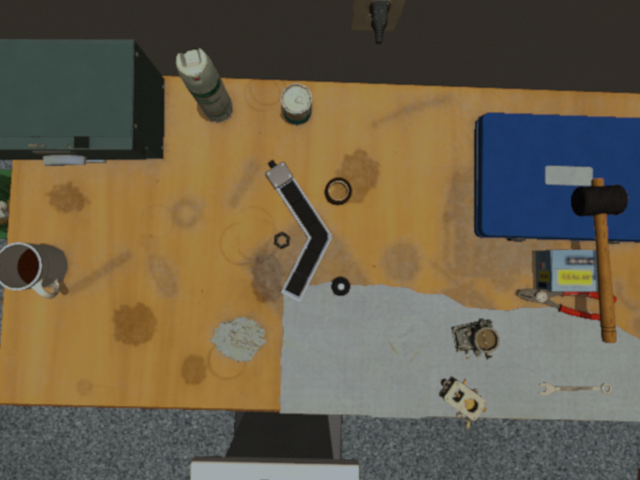

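```bash
cat > h.py <<'E'
from bench import robot
import cv2,numpy as np
from scipy.optimize import least_squares
u1=np.array([.5,-.866]);u2=np.array([-.5,-.866]);C=np.array([.03,0])
S={1:C-u1*.1,2:C-u1*.055,3:C,4:C+u2*.055,5:C+u2*.1}
def world(p,xyyaw,z):
    x,y,a=xyyaw;p=np.atleast_2d(p);c,s=np.cos(a),np.sin(a)
    return np.c_[p@[c,-s]+x,p@[s,c]+y,np.full(len(p),z)]
def proj(P,n):
    c=robot.camera_params(n);return cv2.projectPoints(np.float64(P),np.array(c["rvec"]),np.array(c["tvec"]),np.array(c["camera_matrix"]),None)[0].reshape(-1,2)
def ray(px,n,z):
    c=robot.camera_params(n);R=cv2.Rodrigues(np.array(c["rvec"]))[0];o=-R.T@np.ravel(c["tvec"])
    d=R.T@np.linalg.inv(c["camera_matrix"])@[*px,1];return o+d*(z-o[2])/d[2]
def outline(w,hw,tail=0.):
    n1=np.array([.866,.5]);n2=np.array([.866,-.5]);k=np.array([w/.866,0])
    return np.array([C-u1*.12+n1*w,C+k,C+u2*.12+n2*w,C+u2*.12-n2*w,C-k,C-u1*.12-n1*w])
E
python3 - <<'E'
from h import *
top={1:(292,191),2:(306,214),3:(319,237),4:(306,264),5:(296,283)}
P=np.array([S[i] for i in top]);q=np.array(list(top.values()))
f=lambda v:(proj(world(P,v,.032),"top")-q).ravel()
w0=np.array([ray(t,"top",.032) for t in q])
print(w0.round(3))
best=min((least_squares(f,[*w0.mean(0)[:2],a]) for a in np.arange(-3,3.2,1)),key=lambda r:r.cost)
print(best.x.round(4),best.fun.round(1));v=best.x
np.save("v.npy",v)
for n,t in(("tape",(341,192)),("cap",(339,286)),("nut",(283,240))):print(n,ray(t,"top",.01).round(3))
for n,(x0,y0,w,h,k) in {"top":(255,150,110,160,4),"scene":(220,190,190,110,4)}.items():
    im=cv2.imread(f"pics/{n}1.png")[y0:y0+h,x0:x0+w];im=cv2.resize(im,None,fx=k,fy=k,interpolation=cv2.INTER_CUBIC)[:600]
    a=im.copy()
    for wd,z,col in((.02,.02,(0,255,0)),(.015,.032,(0,0,255))):
        pp=(proj(world(outline(wd,0),v,z),n)-[x0,y0]+.5)*k
        cv2.polylines(a,[pp.astype(int)],True,col,1)
    if n=="top": a=a[:600,:400]
    cv2.imwrite(f"pics/{n}_ov.png",a)
E
```

```text
[[ 0.664 -0.017  0.032]
 [ 0.621 -0.044  0.032]
 [ 0.579 -0.07   0.032]
 [ 0.527 -0.047  0.032]
 [ 0.491 -0.03   0.032]]
[ 0.5765 -0.0426 -1.5109] [ 0.4  1.2 -1.1 -1.6  1.3  0.2  0.4 -1.  -1.   1.2]
tape [ 0.669 -0.111  0.01 ]
cap [ 0.487 -0.112  0.01 ]
nut [ 0.572 -0.001  0.01 ]
```

View pics/top_ov.png

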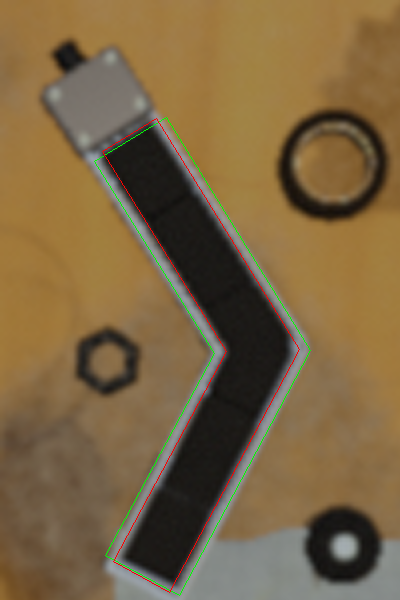

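View pics/scene_ov.png

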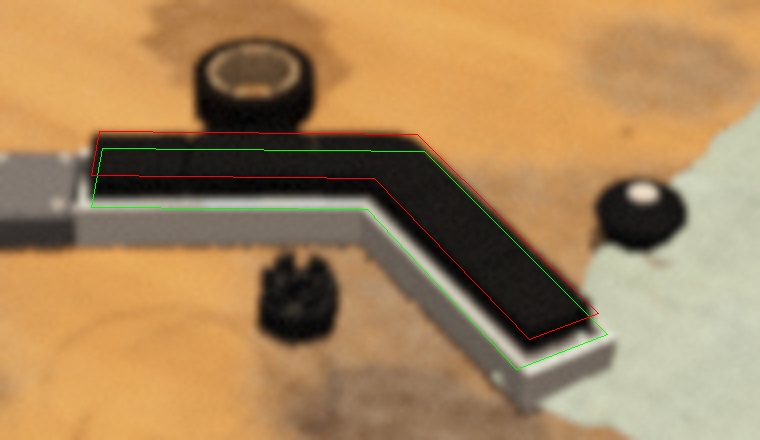

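servo_tool([
  [-1,-1,0.2,0,0,-0.163,0],
  [-1,-1,0.2,0,0,-0.163,0],
  [-1,-1,0.2,0,0,-0.163,0],
  [-1,-1,0.2,0,0,-0.163,0],
])

```text
time: 0.93
tool_pos: [0.2117, 0.407, 0.2018]
ee_rot: [-3.139, 0.001, 3.141]
wrist_force: [-0.1, 0.6, -0.0]
width: 0.071
finger_force: 0.0
```

```bash
python3 - <<'E'
from h import *
k=np.array([(157,120),(297,347),(172,592),(122,560),(222,350),(105,155)])/4+[255,150]-.5
O=outline(.015,0)
f=lambda v:(proj(world(O,v,.032),"top")-k).ravel()
r=least_squares(f,np.load("v.npy"));v=r.x;np.save("v.npy",v);print(v.round(4),r.fun.round(1))
for i in S:print(i,world(S[i],v,.032).round(4))
print(robot.get_obs()["ee_rot"])
# bar ends & scene cross-check
ks=np.array([(98,133),(420,135),(598,315)])/4+[220,190]-.5
print((proj(world(O[:3],v,.032),"scene")-ks).round(1))
E
```

```text
[ 0.5767 -0.0431 -1.5011] [-0.4 -0.3  1.   0.3  0.4 -0.  -1.4  0.5  1.4  0.3 -0.9 -0.7]
1 [[ 0.6617 -0.0171  0.032 ]]
2 [[ 0.6244 -0.0423  0.032 ]]
3 [[ 0.5788 -0.073   0.032 ]]
4 [[ 0.5294 -0.0489  0.032 ]]
5 [[ 0.489  -0.0292  0.032 ]]
[-3.13944194e+00  6.14217687e-04  3.14094771e+00]
[[ 0.1 -0.2]
 [-0.7 -0.5]
 [ 0.7 -1. ]]
```

servo_tool([
  [-1,-1,0,0,0,0,0],
  [-1,-1,0,0,0,0,0],
  [-1,-1,0,0,0,0,0],
  [-1,-1,0,0,0,0,0],
])

```text
time: 1.27
tool_pos: [0.3132, 0.307, 0.2027]
ee_rot: [-3.14, 0.002, 3.138]
wrist_force: [0.3, 0.4, 0.1]
width: 0.0441
finger_force: 0.0
```

servo_tool([
  [-1,-1,0,0,0,0,0],
  [-1,-1,0,0,0,0,0],
  [-1,-1,0,0,0,0,0],
  [-1,-1,0,0,0,0,0],
])

```text
time: 1.6
tool_pos: [0.4134, 0.2067, 0.2025]
ee_rot: [-3.14, 0.002, 3.138]
wrist_force: [-0.5, 0.5, 0.4]
width: 0.0171
finger_force: 0.0
```

servo_tool([
  [-1,-1,0,0,0,0,0],
  [-1,-1,0,0,0,0,0],
  [-1,-1,0,0,0,0,0],
  [-1,-1,0,0,0,0,0],
])

```text
time: 1.93
tool_pos: [0.5134, 0.1063, 0.2022]
ee_rot: [-3.14, 0.001, 3.138]
wrist_force: [0.8, 0.7, 0.2]
width: 0.0003
finger_force: 0.0
```

servo_tool([
  [-1,-1,0,0,0,0,0],
  [-1,-1,0,0,0,0,0],
  [-1,-1,0,0,0,0,0],
  [-1,-1,0,0,0,0,0],
])

```text
time: 2.27
tool_pos: [0.6133, 0.006, 0.2015]
ee_rot: [-3.14, 0.001, 3.138]
wrist_force: [-0.5, 0.5, -0.2]
width: 0.0009
finger_force: 0.0
```

servo_tool([
  [-0.49,-0.23,0.4,0,0,0,0],
  [-0.49,-0.23,1,0,0,0,0],
  [-0.49,-0.23,1,0,0,0,0],
  [-0.49,-0.23,1,0,0,0,0],
  [-0.49,-0.23,1,0,0,0,0],
])

```text
time: 2.68
tool_pos: [0.6579, -0.0128, 0.0994]
ee_rot: [3.141, -0.007, 3.141]
wrist_force: [0.1, -1.0, 1.2]
width: 0.0
finger_force: 0.0
```

```bash
python3 - <<'E'
from h import *
from scipy.spatial.transform import Rotation as Ro
o=robot.get_obs();im=robot.snapshot("wrist");c=robot.camera_params("wrist")
v=np.load("v.npy");T=np.array(c["tool_from_camera"]);R=Ro.from_euler("xyz",o["ee_rot"]).as_matrix()
W=np.eye(4);W[:3,:3]=R;W[:3,3]=o["tool_pos"];M=np.linalg.inv(W@T)
a=np.ascontiguousarray(im[...,::-1])
for wd,z,col in((.02,.02,(0,255,0)),(.015,.032,(0,0,255))):
    P=world(outline(wd,0),v,z)
    p=cv2.projectPoints(P,cv2.Rodrigues(M[:3,:3])[0],M[:3,3],np.array(c["camera_matrix"]),None)[0].reshape(-1,2)
    cv2.polylines(a,[p.astype(int)],True,col,1);print(p.round())
cv2.imwrite("pics/w1.png",a);cv2.imwrite("pics/s2.png",cv2.resize(robot.snapshot("scene")[150:330,180:440,::-1],None,fx=3,fy=3))
print(o["tool_pos"],o["wrist_force"])
E
```

```text
[[301. 296.]
 [185. 138.]
 [270. -80.]
 [333. -44.]
 [257. 132.]
 [348. 266.]]
[[307. 299.]
 [188. 136.]
 [275. -89.]
 [326. -60.]
 [244. 132.]
 [343. 276.]]
[ 0.65787065 -0.01275398  0.09940386] [ 0.12509092 -1.0058947   1.20878403]
```

View pics/w1.png

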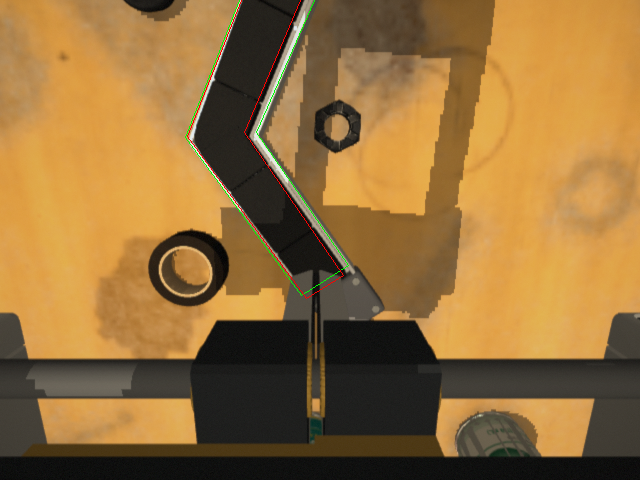

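View pics/s2.png

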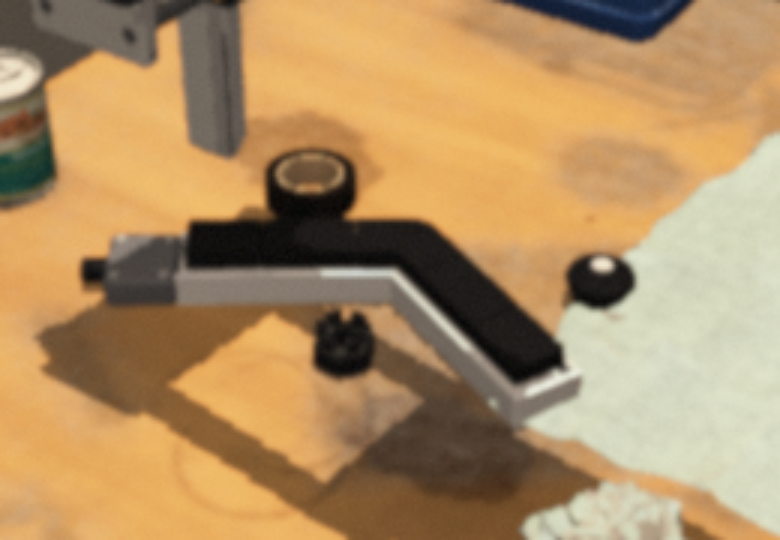

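servo_tool([
  [0,0,0.2,0,0,0,0],
  [0,0,0.4,0,0,0,0],
  [0,0,0.4,0,0,0,0],
  [0,0,0.4,0,0,0,0],
  [0,0,0.4,0,0,0,0],
  [0,0,0.4,0,0,0,0],
  [0,0,0.4,0,0,0,0],
  [0,0,0.4,0,0,0,0],
])

```text
time: 3.45
tool_pos: [0.6604, -0.0128, 0.064]
ee_rot: [-3.141, 0.002, -3.141]
wrist_force: [-0.4, 0.3, 0.5]
width: 0.0004
finger_force: 0.0
```

servo_tool([
  [0,-0.04,0.06,0,0,0,0],
  [0,-0.04,0.13,0,0,0,0],
  [0,-0.04,0.13,0,0,0,0],
  [0,-0.04,0.13,0,0,0,0],
  [0,-0.04,0.13,0,0,0,0],
])

```text
time: 3.87
tool_pos: [0.6596, -0.017, 0.0494]
ee_rot: [3.142, -0.001, 3.142]
wrist_force: [0.7, -0.5, 0.3]
width: 0.0004
finger_force: 0.6
```

servo_tool([
  [0,0,0.01,0,0,0,0],
  [0,0,0.02,0,0,0,0],
  [0,0,0.03,0,0,0,0],
  [0,0,0.03,0,0,0,0],
  [0,0,0.03,0,0,0,0],
])

```text
time: 4.28
tool_pos: [0.6596, -0.017, 0.047]
ee_rot: [-3.141, -0.0, -3.141]
wrist_force: [-1.6, -2.1, 5.0]
width: 0.0005
finger_force: 2.4
```

servo_tool([
  [0,0,0.01,0,0,0,0],
  [0,0,0.018,0,0,0,0],
  [0,0,0.018,0,0,0,0],
  [0,0,0.018,0,0,0,0],
])

```text
time: 4.62
tool_pos: [0.6596, -0.017, 0.0455]
ee_rot: [-3.141, 0.0, -3.141]
wrist_force: [-3.2, -1.2, 6.6]
width: 0.0009
finger_force: 3.3
```

servo_tool([
  [0.03,-0.02,0,0,0,0,0],
  [0.08,-0.055,0,0,0,0,0],
  [0.13,-0.09,0,0,0,0,0],
  [0.18,-0.125,0,0,0,0,0],
  [0.18,-0.125,0,0,0,0,0],
])

```text
time: 5.03
tool_pos: [0.6435, -0.0287, 0.0465]
ee_rot: [3.14, 0.006, -3.141]
wrist_force: [1.6, 0.4, 5.2]
width: 0.0005
finger_force: 2.7
```

servo_tool([
  [0.03,-0.02,0.005,0,0,0,0],
  [0.08,-0.055,0.01,0,0,0,0],
  [0.13,-0.09,0.01,0,0,0,0],
  [0.18,-0.125,0.01,0,0,0,0],
  [0.2,-0.135,0.01,0,0,0,0],
  [0.2,-0.135,0.01,0,0,0,0],
  [0.2,-0.135,0.01,0,0,0,0],
])

```text
time: 5.62
tool_pos: [0.6244, -0.0421, 0.0459]
ee_rot: [3.14, 0.008, -3.141]
wrist_force: [2.5, 2.6, 5.8]
width: 0.0004
finger_force: 3.1
```

Good. On to the corner (0.579, -0.073).

servo_tool([
  [0.03,-0.02,0,0,0,0,0],
  [0.08,-0.055,0,0,0,0,0],
  [0.13,-0.09,0,0,0,0,0],
  [0.18,-0.125,0,0,0,0,0],
  [0.23,-0.155,0,0,0,0,0],
  [0.23,-0.155,0,0,0,0,0],
])

```text
time: 6.12
tool_pos: [0.6011, -0.0578, 0.0458]
ee_rot: [3.14, 0.007, -3.141]
wrist_force: [1.5, 1.8, 5.7]
width: 0.0003
finger_force: 3.1
```

servo_tool([
  [0.03,-0.02,0,0,0,0,0],
  [0.08,-0.055,0,0,0,0,0],
  [0.13,-0.09,0,0,0,0,0],
  [0.18,-0.125,0,0,0,0,0],
  [0.22,-0.145,0,0,0,0,0],
  [0.22,-0.145,0,0,0,0,0],
  [0.22,-0.145,0,0,0,0,0],
])

```text
time: 6.7
tool_pos: [0.5794, -0.0724, 0.0457]
ee_rot: [3.141, 0.007, -3.141]
wrist_force: [1.9, 1.4, 5.7]
width: 0.0004
finger_force: 3.2
```

servo_tool([
  [0.03,0.014,0,0,0,0,0],
  [0.08,0.038,0,0,0,0,0],
  [0.13,0.061,0,0,0,0,0],
  [0.18,0.085,0,0,0,0,0],
  [0.24,0.113,0,0,0,0,0],
  [0.24,0.113,0,0,0,0,0],
])

```text
time: 7.2
tool_pos: [0.5553, -0.0616, 0.0459]
ee_rot: [-3.141, 0.008, -3.141]
wrist_force: [1.3, -0.7, 6.7]
width: 0.0004
finger_force: 3.1
```

servo_tool([
  [0.03,0.014,0,0,0,0,0],
  [0.08,0.038,0,0,0,0,0],
  [0.13,0.061,0,0,0,0,0],
  [0.18,0.085,0,0,0,0,0],
  [0.26,0.122,0,0,0,0,0],
  [0.26,0.122,0,0,0,0,0],
  [0.26,0.122,0,0,0,0,0],
])

```text
time: 7.78
tool_pos: [0.529, -0.0493, 0.0456]
ee_rot: [-3.141, 0.006, -3.141]
wrist_force: [1.6, -0.1, 6.7]
width: 0.0008
finger_force: 3.2
```

servo_tool([
  [0.03,0.015,0,0,0,0,0],
  [0.08,0.039,0,0,0,0,0],
  [0.13,0.063,0,0,0,0,0],
  [0.18,0.088,0,0,0,0,0],
  [0.22,0.107,0,0,0,0,0],
  [0.22,0.107,0,0,0,0,0],
])

```text
time: 8.28
tool_pos: [0.5076, -0.0388, 0.0459]
ee_rot: [-3.141, 0.008, -3.141]
wrist_force: [1.6, -0.8, 6.4]
width: 0.0005
finger_force: 3.1
```

servo_tool([
  [0.03,0.015,0,0,0,0,0],
  [0.08,0.039,0,0,0,0,0],
  [0.13,0.063,0,0,0,0,0],
  [0.18,0.088,0,0,0,0,0],
  [0.21,0.102,0,0,0,0,0],
  [0.21,0.102,0,0,0,0,0],
  [0.21,0.102,0,0,0,0,0],
  [0.21,0.102,0,0,0,0,0],
  [0.21,0.102,0,0,0,0,0],
])

```text
time: 9.03
tool_pos: [0.4867, -0.0287, 0.0457]
ee_rot: [-3.141, 0.008, -3.141]
wrist_force: [1.6, -0.6, 6.3]
width: 0.0002
finger_force: 3.1
```

```bash
python3 -c "
from bench import robot
print(robot.close_job())"
```

```text
the job is handed in; nothing more can be done
None
```

I pressed the bar on section 1, ran the fingertips round the bend to the far end without lifting, and handed the job in at about 9 s, holding it pressed on section 5. The force stayed about 5–7 N (roughly 2.5–4 mm down) at every check, and the path kept clear of the nut, tape roll and cap. `close_job()` returned no verdict, and I took no final picture to confirm they had not moved.

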